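Hang the watch-parts basket to drip and close the rinse jar

TASK

The watch-parts basket with the blue grip is standing in the steel rinse jar. Lift it out and hang it by its arched handle on the brass drip hook so that it hangs freely; then put the aluminium lid with the red knob on the jar, square and seated all the way down. Let go of neither in mid-air, and leave everything else on the bench where it is.

Things in the scene. Friction and masses are not known exactly. Their poses are not given: they have to be found in the camera images.
- basket: closed steel mesh basket, 60 mm diameter, 38 mm high, 0.1 to 0.2 kg, standing in the jar at the start; over it a rigid arched handle with a BLUE square grip on top, 14 x 14 mm (sides along x and y), from z = 102 to 142 mm. Origin at the centre of the basket's underside, z up; the handle lies in the y-z plane
- basket_grip (a point): in the blue grip, on its axis, 128 mm above the basket's underside: a good place for the TCP
- basket_handle (a point): underside of the handle's peak, 97 mm above the basket's underside: what must rest on the hook. The handle is a 6 mm bar: legs at y = -26 and +26 mm up to z = 86 mm, then sloping to the peak at y = 0, z = 100 mm (bar axis). The window under it is open along x, 46 mm wide, from z = 38 mm to this point
- jar: fixed open steel jar: black foot 116 mm diameter, 15 mm high; wall of 94 mm outer and 86 mm inner diameter; inner floor at z = 20 mm, rim at z = 85 mm. Origin at the centre of its underside
- jar_rim (a point): centre of the jar's mouth, at rim height (85 mm above the bench)
- stand: fixed drip stand with a BRASS hook. Origin on the bench straight below the hook's seat. Drip tray: x -55 to 55 mm, y -42 to 42 mm, 12 mm high. Post: 12 mm thick, at x = +75 mm, 162 mm high. From its top the hook, an 8 mm bar in the x-z plane, runs towards -x. The basket comes on from the -x side, its handle's y along the stand's y (either way)
- hook_seat (a point): bar axis at the hook's seat, 150 mm above the bench; a hanging handle's underside rests 4 mm higher. The bar's axis comes down from z = 162 mm at the post to 150 mm at the seat (x = 8 to -8 mm), then rises to the tip
- hook_tip (a point): bar axis at the hook's tip, 42 mm in -x from the seat and 14 mm higher
- lid: aluminium lid, 0.1 to 0.2 kg, lying on the bench: spigot of 78 mm diameter, z = 0 to 8 mm, that goes into the jar's mouth; flange of 100 mm diameter, z = 8 to 14 mm, that rests on the rim; RED knob of 18 mm diameter, z = 14 to 44 mm. Origin at the centre of the spigot's underside; seated it stands 77 mm above the bench
- lid_grip (a point): on the red knob's axis, 34 mm above the lid's underside: a good place for the TCP
- spare: bystander: a second basket just like the first but with a BLACK grip; origin at the centre of its underside
- bottle: bystander: amber bottle, 34 mm diameter, 75 mm high; origin at the centre of its underside
- pot: bystander: small green glass pot, 34 mm diameter, 45 mm high; origin at the centre of its underside
- watch: bystander: steel wristwatch lying flat, 42 x 96 x 12 mm (long in its y); origin at the centre of its underside
- holder: bystander: movement holder, 50 x 34 x 22 mm; origin at the centre of its underside
- brush: bystander: wooden brush lying along its x, 140 mm long, 18 mm high; origin near its middle, underneath
- tweezers: bystander: tweezers with an orange end lying along their x, 125 mm long, 6 mm high; origin at the middle, underneath
Mind the look-alikes: they are no part of the job. Leave any purple look-alike of the jar alone.

How it is judged (in metres and radians):
On the way, in this order (a step that is already met when the one before it is completed fails the run):
1. the basket hangs by its handle on the hook, let go (x of basket_handle in the frame of stand between -0.034 and 0.055 m and y of basket_handle in the frame of stand between -0.02 and 0.02 m and z of basket_handle in the frame of stand between 0.146 and 0.172 m and angle between basket's own z axis and vertical below 0.3 rad and contact force between basket and stand above 0.3 N and contact force between basket and the fingers below 0.05 N), for 0.3 s.
2. the lid is seated on the jar, let go (horizontal distance between lid and jar_rim below 0.005 m and z of lid in the frame of jar between 0.072 and 0.08 m and angle between lid's own z axis and vertical below 0.06 rad and contact force between lid and the fingers below 0.05 N), for 0.2 s.
At the end, for the whole second after the job is handed in: Basket on the hook by its handle: peak -34 to +55 mm along the hook from the seat, within 20 mm sideways, 146-172 mm up, tilt under 0.3 rad, resting on the stand, under 0.05 m/s. Lid within 5 mm of the jar's centre, underside 72-80 mm up, tilt under 0.06 rad, under 0.02 m/s. Both released (all of step 1 and all of step 2 and linear speed of basket below 0.05 m/s and linear speed of lid below 0.02 m/s); the robot touches nothing.
It fails at once if the basket falls (faster than 0.75 m/s while not held) (linear speed of basket above 0.75 m/s and contact force between basket and the fingers below 0.01 N).
It fails at once if the lid falls (faster than 0.75 m/s while not held) (linear speed of lid above 0.75 m/s and contact force between lid and the fingers below 0.01 N).
It fails at once if a bystander (spare basket, bottle, pot, watch, holder, brush or tweezers) is moved by more than 20 mm (distance of any of spare, bottle, pot, watch, holder, brush, tweezers from where it was at the start of the episode above 0.02 m).
It also fails if it takes over 72 s, if anything falls off the work surface, if the arm or the gripper's body presses on something with over 40 N, if the wrist force passes 120 N, or if a joint passes its speed limit or range.

ROBOT

A 6-joint arm with a two-finger parallel gripper is mounted at the origin on the work surface. World frame = base frame: x ahead of the robot, y to its left, z up, the work surface at z = 0. Lengths are in m, angles in degrees, forces in N, time in s.
With the tool pointing down it reaches from about 0.35 to 0.775 m from the base axis. Payload 7.3 kg.
Tool frame: the origin (TCP) lies between the finger pads, 19 mm behind the fingertips; this is the grasp point; z points along the fingers, y is the line along which they close (so a half turn about z gives the same grasp; the last joint's range is limited). The gripper opens to 92 mm and grips with 3 to 60 N. Pads are 19 mm wide; open, the fingers measure 130 mm over their backs; the gripper's body (75 mm by 190 mm) begins 47 mm behind the grasp point.
Start: joints at [-83.48, 19.595, 87.324, -0, 73.075, -8.365], TCP at [0.135, -0.507, 0.246] pointing down, gripper open.
Joint ranges: [-145.02, 145.02], [-44.19, 115.74], [2.07, 154.8], [-57.11, 237.11], [16.16, 152.29], [-177.93, 177.93]. Speed limits (degrees/s): [147.25, 147.25, 180, 180, 180, 180].

INTERFACE

Orientations are given as a 3x3 rotation matrix whose columns are the frame's x, y, z axes.
In Python, from bench import * gives the robot as it stands. The module is installed in compiled form; this text tells all that it offers.
- The arm moves only by the tool move_arm, never from a script. Its argument "moves" is a list of rows, each an object with "angular": the turn, a rotation vector about the tool's x, y, z in degrees, a list of three; "offset": the shift along the tool's x, y, z in mm, a list of three; "hand": the opening, from 0 (shut) to 1 (fully open). In form: [{"angular": [ax, ay, az], "offset": [tx, ty, tz], "hand": hand}, ...]. A call has 1 to 8 rows; each row shifts and turns the commanded pose from where the row before left it, along the tool's axes as they then stand; what a row does not reach is not made up. A row lasts 1/12 s, in which the tool goes at most 41.7 mm and 7.16 degrees, less where a joint would pass 70% of its speed; a pose out of reach is approached as far as the arm can. A call with a gripper value outside its range is refused whole. The fingers move at their own pace and stop on an object; the grip force is fixed at half the most. Time passes only in rows, so rows that do not move let the fingers close. It gives the time, the measured TCP pose, the force, the opening and the grip force at its end, in the units of the state.
- read_state(): the state, without advancing time (a new reading comes with each control period).
- snapshot(name): name is "scene" or "top" or "wrist"; returns (picture, depth): 384x512x3 uint8, red, green, blue; 384x512 float32, m along the optical axis (not along the pixel's ray), 0 where there is no reading.
- camera_info(name): a dict with "vertical_fov" (degrees; the focal length in pixels is half the picture's height over the tangent of half this angle, whatever the lens; pixels are square), "cx", "cy" (the principal point, pixels), "R" (3x3) and "t" (3): a world point X has camera coordinates R X + t. Camera axes: x right, y down, z forward; pixel columns grow to the right and rows downward; lengths in m; the calibration is good to about 2 mm. A picture is of the moment at which its call begins: read the wrist's pose just before it. camera_info takes no time and is no camera call; for the wrist camera it gives the pose at the moment of the call.
- hand_in(): hands the job in; it is judged then, once.
The state is a dict: "time_s": time; "q": joint angles; "joint_velocities": joint speeds; "joint_efforts": joint torques, N m; "position": TCP position; "ee_rot": TCP orientation; "contact_force": force on the tool from outside, world axes, zero at the start; "torque": the same for the moment, N m; "finger_gap": finger opening in m; "finger_force": force on a finger pad.
Only numpy, scipy, OpenCV 4.12 (cv2) and the standard library are available. Lean on these libraries where they do the work, as an engineer would, in place of code of your own. Each camera call takes 0.05 s, during which the arm holds its last target. There are 200 camera calls.

## Working session

There is one attempt and no reset: what is moved stays moved. The work goes in short steps, Python scripts to look and compute and a tool call to move; the robot and the scene stay as the last step left them, time stands still between calls to the robot, and variables do not carry over. Pictures are saved under pics/ and viewed, at most 13 in all, crops included, and the job is handed in when it is done.

Besides the shell and the picture viewer there is one more tool, called by a JSON object that holds its "fn" and its "kwargs", one argument or row to a line. move_arm: Moves the arm, as the interface text tells. Its arguments: {"type":"object","properties":{"moves":{"type":"array"}},"required":["moves"]}

```bash
mkdir -p pics; cat > h.py <<'E'
from bench import *
import numpy as np, cv2
def cam(n):
    c=camera_info(n); f=192/np.tan(np.radians(c["vertical_fov"])/2)
    return f,c["cx"],c["cy"],np.array(c["R"]),np.array(c["t"])
def cloud(n):
    c=cam(n); p,d=snapshot(n); f,cx,cy,R,t=c
    v,u=np.mgrid[:384,:512]; P=np.stack([(u-cx)/f*d,(v-cy)/f*d,d],-1)
    return p,d,(P-t)@R,c
def ray(c,u,v,z):
    f,cx,cy,R,t=c; o=-R.T@t; d=R.T@np.array([(u-cx)/f,(v-cy)/f,1]); return o+d*(z-o[2])/d[2]
E
python3 - <<'E'
from h import *
s=read_state(); print(s["time_s"],s["position"],s["ee_rot"],s["finger_gap"])
out=[]
for n in("scene","top"):
    p,d,X,c=cloud(n); np.savez(n,p=p,d=d,X=X); print(n,c[0],-c[3].T@c[4],c[3].round(2).tolist())
    cv2.imwrite(f"pics/{n}0.png",p[...,::-1])
E
```

```text
0.0 [ 0.13484775 -0.50700306  0.24484042] [[ 9.66448117e-01  2.56861866e-01 -1.36442106e-04]
 [ 2.56861774e-01 -9.66446968e-01  1.51248611e-03]
 [ 2.56635946e-04 -1.49678612e-03 -9.99998847e-01]] 0.0920102522484998
scene 487.1396466598876 [1.00393776 0.62838781 1.15610379] [[-0.81, 0.59, 0.01], [0.46, 0.65, -0.61], [-0.37, -0.48, -0.8]]
top 456.5675947611419 [0.29303587 0.01067709 1.2775151 ] [[0.04, -1.0, 0.01], [-0.98, -0.04, -0.21], [0.21, 0.0, -0.98]]
```

View pics/scene0.png

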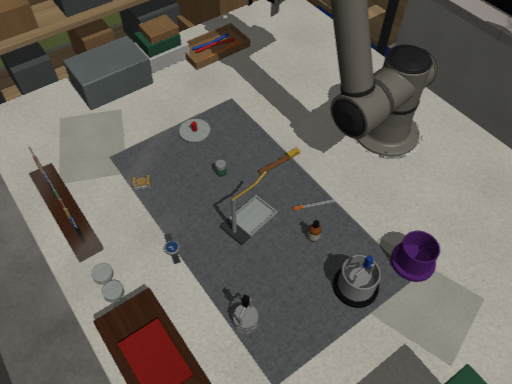

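View pics/top0.png

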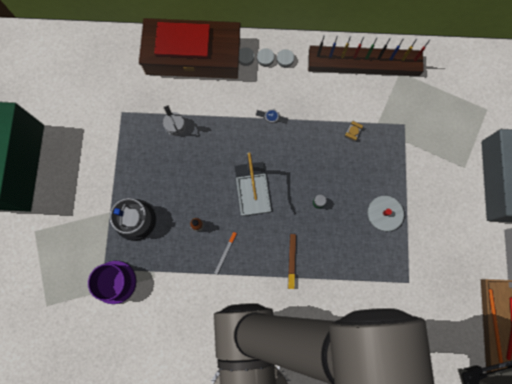

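Scene picture: blue grip at (368,263) in the grey jar (360,280), black-gripped spare at (245,300), purple jar at (415,250), lid with red knob at (195,130), brass hook from (235,198) to (265,173). In the top view the same things are at (118,212), (131,218), (168,112), (112,282), (386,212) and (252,175).
Candidates for the basket: the blue grip at scene (368,263) and the black grip at (245,302). For the jar: steel at (360,280), purple at (415,255). For the lid: only the red knob at (195,128). I choose the blue grip, the steel jar and the red knob.

```bash
cat > m.py <<'E'
from h import *
def tri(c1,a,c2,b):
    L=[]
    for c,(u,v) in((c1,a),(c2,b)):
        f,cx,cy,R,t=c; o=-R.T@t; d=R.T@np.array([(u-cx)/f,(v-cy)/f,1]); L.append((o,d/np.linalg.norm(d)))
    A=sum(np.eye(3)-np.outer(d,d) for o,d in L); B=sum((np.eye(3)-np.outer(d,d))@o for o,d in L)
    return np.linalg.solve(A,B)
def hsv(p): return cv2.cvtColor(p,cv2.COLOR_RGB2HSV)
def circ(P):
    A=np.c_[2*P[:,:2],np.ones(len(P))]; s=np.linalg.lstsq(A,(P[:,:2]**2).sum(1),rcond=None)[0]
    return s[:2],np.sqrt(s[2]+s[:2]@s[:2])
E
python3 - <<'E'
from m import *
v,u=np.mgrid[:384,:512]
roi={"scene":dict(blue=(350,250,385,275),red=(180,115,210,140),brass=(225,165,272,205),jar=(325,240,395,310),lid=(170,110,220,150)),
"top":dict(blue=(105,200,130,225),red=(370,200,400,225),brass=(240,145,262,205),jar=(100,190,165,245),lid=(360,190,410,235))}
uv={}
for n in roi:
    z=np.load(n+".npz"); p,X=z["p"],z["X"]; H=hsv(p).astype(int); c=cam(n)
    for k,(a,b,e,g) in roi[n].items():
        R=(u>=a)&(u<e)&(v>=b)&(v<g); h,s,w=H[...,0],H[...,1],H[...,2]
        if k=="blue": M=R&(h>100)&(h<130)&(s>140)&(w>60)
        if k=="red": M=R&((h<8)|(h>172))&(s>140)
        if k=="brass": M=R&(h>12)&(h<32)&(s>90)&(X[...,2]>.12)
        if k=="jar": M=R&(X[...,2]>.079)&(X[...,2]<.091)
        if k=="lid": M=R&(X[...,2]>.008)&(X[...,2]<.02)
        P=X[M]; uv[n,k]=(u[M].mean(),v[M].mean())
        print(n,k,M.sum(),np.round(uv[n,k],1),"med",np.median(P,0).round(4),"min",P.min(0).round(3),"max",P.max(0).round(3))
        if k in("jar","lid"): 
            q=P
            for _ in range(3):
                C,r=circ(q); D=np.hypot(*(P[:,:2]-C).T); q=P[abs(D-r)<.006] if k=="jar" else q
            print("  circ",C,r, "mid",(P.min(0)+P.max(0))/2)
        if k=="brass":
            o=np.argsort(P[:,2]); 
            C=P[:,:2].mean(0); U=np.linalg.svd(P[:,:2]-C)[2][0]; t=(P[:,:2]-C)@U; print("  dir",U)
            for tt in np.arange(t.min(),t.max(),.012):
                m=(t>=tt)&(t<tt+.012); 
                if m.any(): print("   ",m.sum(),np.median(P[m],0).round(4))
for k in("blue","red"): print(k,tri(cam("scene"),uv["scene",k],cam("top"),uv["top",k]))
p=np.load("scene.npz")["p"]; p2=np.load("top.npz")["p"]
a=cv2.resize(p[230:320,310:440],None,fx=4,fy=4,interpolation=3)[:360,:520]
b=cv2.resize(p2[185:250,95:170],None,fx=3.6,fy=3.6,interpolation=3)
o=np.zeros((600,800,3),np.uint8); o[:360,:520]=a; o[:234,530:800]=b
d=cv2.resize(p[160:250,210:290],None,fx=2.6,fy=2.6,interpolation=3); o[362:362+234,:208]=d
d=cv2.resize(p2[140:220,225:300],None,fx=2.9,fy=2.9,interpolation=3); o[362:362+232,220:220+218]=d[:232]
cv2.imwrite("pics/crop1.png",o[...,::-1])
E
```

```text
scene blue 56 [368.9 260.9] med [0.4613 0.357  0.1605] min [0.452 0.346 0.125] max [0.465 0.36  0.166]
scene red 40 [193.6 126. ] med [ 0.5095 -0.3498  0.0359] min [ 0.501 -0.382  0.014] max [ 0.516 -0.342  0.049]
scene brass 126 [249.8 186.1] med [0.5589 0.0235 0.16  ] min [0.501 0.008 0.151] max [1.004 0.628 1.156]
  dir [0.69895853 0.7151622 ]
    15 [0.5065 0.013  0.1659]
    20 [0.5224 0.0151 0.1594]
    12 [0.5366 0.0199 0.1543]
    16 [0.5501 0.0211 0.1544]
    13 [0.5665 0.0242 0.1557]
    12 [0.5791 0.0268 0.1588]
    17 [0.595  0.0299 0.1627]
    14 [0.6101 0.0332 0.1656]
    6 [0.6197 0.0346 0.1674]
    1 [1.0039 0.6284 1.1561]
scene jar 255 [360.6 273.7] med [0.4664 0.354  0.0847] min [0.41  0.3   0.079] max [0.506 0.393 0.091]
  circ [0.45872259 0.34693494] 0.044777660533179504 mid [0.45807278 0.34654827 0.08507581]
scene lid 526 [194.8 130.6] med [ 0.5096 -0.347   0.0151] min [ 0.439 -0.437  0.008] max [ 0.585 -0.264  0.02 ]
  circ [ 0.50596896 -0.35253384] 0.03822614197010385 mid [ 0.51183305 -0.35030664  0.01395718]
top blue 38 [116.4 210.9] med [0.4573 0.3505 0.1606]
[... 397 characters left out ...]
 0.0234 0.1565]
    14 [0.5667 0.0215 0.155 ]
    12 [0.556  0.0195 0.1534]
    13 [0.5423 0.0166 0.1532]
    8 [0.53   0.0148 0.1579]
    9 [0.5204 0.0129 0.1599]
    11 [0.5088 0.0102 0.1646]
    1 [0.5011 0.0099 0.1669]
top jar 201 [126.7 215.5] med [0.456  0.3469 0.0848] min [0.411 0.297 0.079] max [0.505 0.392 0.091]
  circ [0.45843297 0.34437403] 0.044863393470557004 mid [0.45818819 0.34451182 0.0849535 ]
top lid 941 [384.5 212.9] med [ 0.505  -0.3529  0.0147] min [ 0.457 -0.414  0.008] max [ 0.565 -0.29   0.02 ]
  circ [ 0.50685821 -0.35437343] 0.0364936638016769 mid [ 0.51142553 -0.35171505  0.01403897]
blue [0.45845679 0.35393207 0.15030843]
red [ 0.50669695 -0.3577687   0.02834408]
```

View pics/crop1.png

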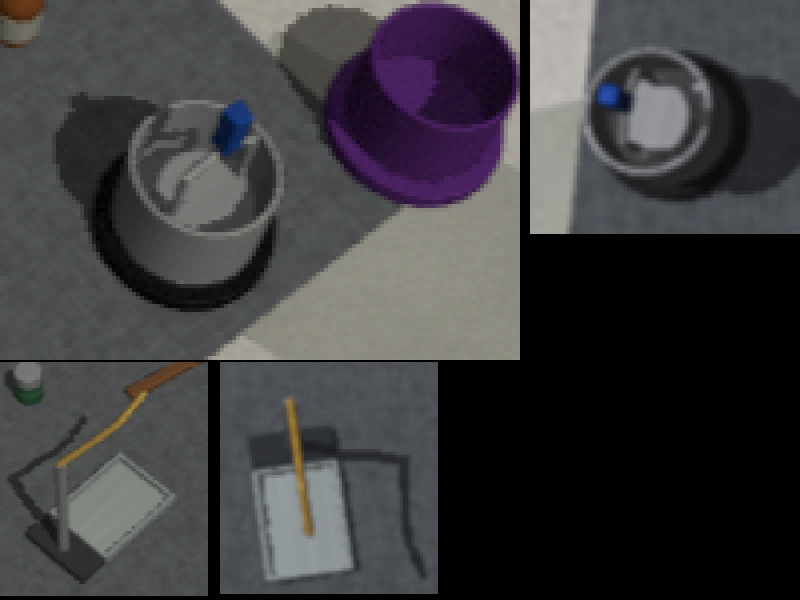

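The crop confirms the blue grip on the basket in the steel jar, with the purple jar separate. The hook runs at about 10.7° yaw, with the tip nearest the robot. Next I need the handle's yaw.

```bash
python3 - <<'E'
from m import *
for n in("scene","top"):
    z=np.load(n+".npz"); p,X=z["p"],z["X"]; H=hsv(p).astype(int)
    D=np.hypot(X[...,0]-.4584,X[...,1]-.3455)
    M=(D<.06)&(X[...,2]>.092)&(X[...,2]<.125)&(H[...,1]<100)
    print(n); print(np.c_[np.argwhere(M)[:,::-1],(X[M]*1000).round(0)].astype(int).tolist())
    B=(D<.06)&(X[...,2]>.062)&(X[...,2]<.08)&(D<.037); print("low",(X[B]*1000).round(0).astype(int)[:40].tolist())
    T=(D<.06)&(X[...,2]>.158)&(H[...,1]>100); print("grip top",T.sum(),X[T].mean(0).round(4))
    S=(D<.032)&(X[...,2]<.062)&(X[...,2]>.05); print("bask top",S.sum(),circ(X[S])[0] if S.sum() else 0,np.median(X[S][:,2]),((X[S].min(0)+X[S].max(0))/2).round(4),(X[S].max(0)-X[S].min(0)).round(3))
s=read_state();print(s["q"])
E
```

```text
scene
[[372, 263, 436, 353, 113], [373, 263, 432, 353, 110], [374, 263, 432, 355, 113], [372, 264, 440, 356, 117], [373, 264, 433, 355, 109], [374, 264, 433, 357, 112], [371, 265, 442, 355, 114], [372, 265, 439, 356, 111], [373, 265, 434, 356, 107], [374, 265, 433, 358, 108], [372, 266, 432, 354, 96], [373, 266, 432, 356, 99], [374, 266, 432, 358, 102], [364, 267, 464, 352, 123], [372, 267, 435, 356, 98], [373, 267, 431, 357, 94], [362, 268, 468, 350, 119], [363, 268, 465, 351, 118], [364, 268, 466, 354, 123], [361, 269, 471, 350, 118], [362, 269, 467, 350, 114], [363, 269, 467, 353, 117], [364, 269, 466, 355, 120], [360, 270, 473, 350, 116], [361, 270, 471, 351, 115], [362, 270, 470, 353, 116], [363, 270, 468, 354, 117], [359, 271, 478, 351, 117], [360, 271, 474, 351, 113], [361, 271, 475, 354, 120], [362, 271, 472, 355, 116], [357, 272, 481, 349, 112], [358, 272, 479, 350, 112], [359, 272, 477, 352, 112], [360, 272, 475, 353, 111], [356, 273, 482, 348, 107], [357, 273, 481, 350, 108], [358, 273, 481, 352, 112], [359, 273, 481, 354, 115], [356, 274, 484, 350, 107], [357, 274, 485, 3
[... 2425 characters left out ...]
, [482, 348, 71], [483, 346, 70], [481, 350, 64], [478, 349, 67], [479, 345, 62], [476, 336, 63], [470, 343, 64], [471, 335, 64], [468, 333, 62], [464, 356, 63], [463, 321, 64], [458, 380, 63], [455, 379, 63], [456, 364, 62], [456, 358, 64], [454, 342, 62], [454, 337, 63], [451, 358, 63], [451, 341, 64], [446, 343, 66], [439, 372, 63], [438, 348, 63], [438, 335, 62], [434, 351, 72], [436, 332, 63], [430, 351, 80], [432, 352, 68], [429, 358, 63], [430, 353, 63]]
grip top 30 [0.4585 0.351  0.1613]
bask top 273 [0.45790923 0.34695089] 0.057868930391177985 [0.4581 0.349  0.0561] [0.059 0.055 0.011]
[-8.34792163e+01  1.96321798e+01  8.73696141e+01 -1.84763850e-03
  7.30742718e+01 -8.36281751e+00]
```

Handle y axis is along world ±(0.996,−0.08) and the basket's axis is at about (0.458,0.352). So tool yaw is 85.4° at the jar and 10.7° at the hook.

{"fn": "move_arm", "kwargs": {
  "moves": [
    {"angular": [0,0,0],"offset": [33,-22,0],"hand": 1},
    {"angular": [0,0,0],"offset": [33,-22,0],"hand": 1},
    {"angular": [0,0,0],"offset": [33,-22,0],"hand": 1},
    {"angular": [0,0,0],"offset": [33,-22,0],"hand": 1},
    {"angular": [0,0,0],"offset": [33,-22,0],"hand": 1},
    {"angular": [0,0,0],"offset": [33,-22,0],"hand": 1},
    {"angular": [0,0,0],"offset": [33,-22,0],"hand": 1},
    {"angular": [0,0,0],"offset": [33,-22,0],"hand": 1}
  ]
}}

```text
time_s: 0.77
position: [0.3456, -0.2677, 0.2454]
ee_rot: [[0.967, 0.257, -0.0], [0.257, -0.967, 0.0], [-0.0, -0.0, -1.0]]
contact_force: [0.7, -0.5, -0.6]
finger_gap: 0.0918
finger_force: 0.0
```

```bash
cat >> h.py <<'E'
def togo(x,y,z,psi):
    s=read_state(); R=np.array(s["ee_rot"]); p=np.array(s["position"])
    c,n=np.cos(np.radians(psi)),np.sin(np.radians(psi)); T=np.array([[c,n,0],[n,-c,0],[0,0,-1]])
    print("t",round(s["time_s"],2),"pos",p.round(4),"gap",round(s["finger_gap"],4),"F",np.round(s["contact_force"],1),"fing",np.round(s["finger_force"],1))
    print("offset mm",(R.T@(np.array([x,y,z])-p)*1000).round(1),"turn",np.degrees(cv2.Rodrigues(R.T@T)[0].ravel()).round(2))
E
python3 -c "
from h import *
togo(.45,-.15,.245,85.4)"
```

```text
t 0.77 pos [ 0.3456 -0.2677  0.2454] gap 0.0918 F [ 0.7 -0.5 -0.6] fing 0.0
offset mm [131.1 -87.    0.4] turn [-2.000e-02  0.000e+00 -7.053e+01]
```

{"fn": "move_arm", "kwargs": {
  "moves": [
    {"angular": [0,0,0],"offset": [33,-22,0],"hand": 1},
    {"angular": [0,0,0],"offset": [33,-22,0],"hand": 1},
    {"angular": [0,0,0],"offset": [33,-22,0],"hand": 1},
    {"angular": [0,0,0],"offset": [33,-22,0],"hand": 1},
    {"angular": [0,0,0],"offset": [10,-38,0],"hand": 1},
    {"angular": [0,0,0],"offset": [10,-38,0],"hand": 1},
    {"angular": [0,0,0],"offset": [10,-38,0],"hand": 1},
    {"angular": [0,0,0],"offset": [10,-38,0],"hand": 1}
  ]
}}

```text
time_s: 1.43
position: [0.4489, 0.0085, 0.2451]
ee_rot: [[0.966, 0.257, -0.001], [0.257, -0.966, 0.0], [-0.001, -0.0, -1.0]]
contact_force: [0.8, 0.5, 0.6]
finger_gap: 0.0915
finger_force: 0.0
```

{"fn": "move_arm", "kwargs": {
  "moves": [
    {"angular": [0,0,0],"offset": [10,-38,0],"hand": 1},
    {"angular": [0,0,0],"offset": [10,-38,0],"hand": 1},
    {"angular": [0,0,0],"offset": [10,-38,0],"hand": 1},
    {"angular": [0,0,0],"offset": [10,-38,0],"hand": 1},
    {"angular": [0,0,0],"offset": [10,-38,0],"hand": 1},
    {"angular": [0,0,-7],"offset": [0,0,0],"hand": 1},
    {"angular": [0,0,-7],"offset": [0,0,0],"hand": 1},
    {"angular": [0,0,-7],"offset": [0,0,0],"hand": 1}
  ]
}}

```text
time_s: 2.1
position: [0.4484, 0.2041, 0.2449]
ee_rot: [[0.805, 0.593, -0.001], [0.593, -0.805, -0.001], [-0.001, -0.0, -1.0]]
contact_force: [-0.7, -0.7, 0.7]
finger_gap: 0.0917
finger_force: 0.0
```

{"fn": "move_arm", "kwargs": {
  "moves": [
    {"angular": [0,0,-7],"offset": [0,0,0],"hand": 1},
    {"angular": [0,0,-7],"offset": [0,0,0],"hand": 1},
    {"angular": [0,0,-7],"offset": [0,0,0],"hand": 1},
    {"angular": [0,0,-7],"offset": [0,0,0],"hand": 1},
    {"angular": [0,0,-7],"offset": [0,0,0],"hand": 1},
    {"angular": [0,0,-7],"offset": [0,0,0],"hand": 1},
    {"angular": [0,0,-7],"offset": [0,0,0],"hand": 1},
    {"angular": [0,0,0],"offset": [0,0,0],"hand": 1}
  ]
}}

```text
time_s: 2.77
position: [0.4487, 0.2031, 0.2451]
ee_rot: [[0.085, 0.996, -0.001], [0.996, -0.085, -0.0], [-0.0, -0.001, -1.0]]
contact_force: [-0.5, -0.1, -0.2]
finger_gap: 0.0918
finger_force: 0.0
```

```bash
python3 - <<'E'
from m import *
togo(.4583,.352,.245,85.4)
p,d,X,c=cloud("wrist"); H=hsv(p).astype(int); cv2.imwrite("pics/w1.png",p[...,::-1])
M=(H[...,0]>100)&(H[...,0]<130)&(H[...,1]>140)&(H[...,2]>60)
print(M.sum(),-c[3].T@c[4],c[3].round(2).tolist())
if M.any(): 
  P=X[M]; print("blue",np.median(P,0).round(4)); T=M&(X[...,2]>.155); print("top",T.sum(),X[T].mean(0).round(4),np.argwhere(T).mean(0)[::-1]); 
E
```

```text
t 2.77 pos [0.4487 0.2031 0.2451] gap 0.0918 F [-0.5 -0.1 -0.2] fing 0.0
offset mm [ 1.492e+02 -3.000e+00  1.000e-01] turn [-0.05  0.03 -0.26]
461 [0.45613414 0.28507768 0.38398813] [[1.0, -0.08, -0.0], [-0.08, -0.95, 0.31], [-0.03, -0.3, -0.95]]
blue [0.4596 0.3511 0.1613]
top 449 [0.4594 0.3506 0.1632] [254.64142539  12.19153675]
```

{"fn": "move_arm", "kwargs": {
  "moves": [
    {"angular": [0,0,0],"offset": [37,-0.6,0],"hand": 1},
    {"angular": [0,0,0],"offset": [37,-0.6,0],"hand": 1},
    {"angular": [0,0,0],"offset": [37,-0.6,0],"hand": 1},
    {"angular": [0,0,0],"offset": [37.5,-0.6,0],"hand": 1},
    {"angular": [0,0,0],"offset": [0,0,0],"hand": 1},
    {"angular": [0,0,0],"offset": [0,0,20],"hand": 1},
    {"angular": [0,0,0],"offset": [0,0,20],"hand": 1},
    {"angular": [0,0,0],"offset": [0,0,0],"hand": 1}
  ]
}}

```text
time_s: 3.48
position: [0.4578, 0.3503, 0.2014]
ee_rot: [[0.092, 0.996, -0.007], [0.996, -0.092, -0.004], [-0.005, -0.006, -1.0]]
contact_force: [-0.7, 0.4, -0.8]
finger_gap: 0.092
finger_force: 0.0
```

```bash
python3 - <<'E'
from m import *
togo(.459,.3515,.148,85.4)
p,d,X,c=cloud("wrist"); H=hsv(p).astype(int); cv2.imwrite("pics/w2.png",p[...,::-1])
M=(H[...,0]>100)&(H[...,0]<130)&(H[...,1]>140)&(H[...,2]>60)
T=M&(X[...,2]>.157); print(M.sum(),T.sum()); P=X[T]; print(P.mean(0).round(4),P.min(0).round(4),P.max(0).round(4),np.argwhere(T).min(0),np.argwhere(T).max(0)); print(cv2.minAreaRect((P[:,:2]*1000).astype(np.float32)))
E
```

```text
t 3.48 pos [0.4578 0.3503 0.2014] gap 0.092 F [-0.7  0.4 -0.8] fing 0.0
offset mm [ 1.6  1.4 53.4] turn [-0.36  0.26 -0.69]
608 357
[0.4597 0.3539 0.1627] [0.4528 0.3452 0.157 ] [0.4667 0.4327 0.3399] [209 250] [236 269]
((462.74285888671875, 389.2216796875), (87.39997863769531, 13.667613983154297), 85.03612518310547)
```

View pics/w2.png

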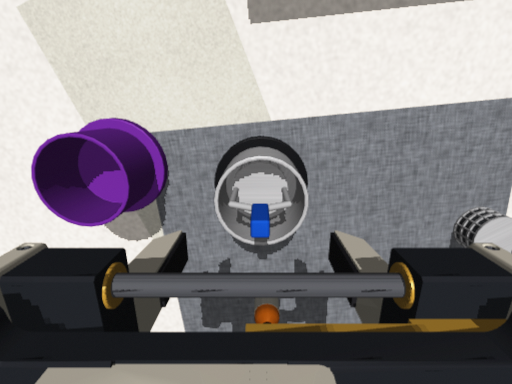

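The wrist picture shows the blue grip at (260,220) over the steel jar, with the handle bar parallel to the closing line and the purple jar clear at left. Going down.

{"fn": "move_arm", "kwargs": {
  "moves": [
    {"angular": [0,0,0],"offset": [1.5,1.5,10],"hand": 1},
    {"angular": [0,0,0],"offset": [0,0,15],"hand": 1},
    {"angular": [0,0,0],"offset": [0,0,15],"hand": 1},
    {"angular": [0,0,0],"offset": [0,0,13],"hand": 1},
    {"angular": [0,0,0],"offset": [0,0,0],"hand": 1},
    {"angular": [0,0,0],"offset": [0,0,0],"hand": 0.5},
    {"angular": [0,0,0],"offset": [0,0,0],"hand": 0},
    {"angular": [0,0,0],"offset": [0,0,0],"hand": 0}
  ]
}}

```text
time_s: 4.2
position: [0.4621, 0.3529, 0.1539]
ee_rot: [[0.09, 0.996, 0.002], [0.996, -0.09, 0.001], [0.001, 0.002, -1.0]]
contact_force: [0.1, -0.5, -0.4]
finger_gap: 0.0764
finger_force: 0.0
```

{"fn": "move_arm", "kwargs": {
  "moves": [
    {"angular": [0,0,0],"offset": [0,0,0],"hand": 0},
    {"angular": [0,0,0],"offset": [0,0,0],"hand": 0},
    {"angular": [0,0,0],"offset": [0,0,0],"hand": 0},
    {"angular": [0,0,0],"offset": [0,0,0],"hand": 0}
  ]
}}

```text
time_s: 4.53
position: [0.4614, 0.3526, 0.1527]
ee_rot: [[0.089, 0.996, 0.0], [0.996, -0.089, 0.0], [0.0, 0.0, -1.0]]
contact_force: [0.2, 0.3, -0.5]
finger_gap: 0.0499
finger_force: 0.0
```

```bash
python3 -c "
from h import *
togo(.4597,.352,.25,85.4)"
```

```text
t 4.53 pos [0.4614 0.3526 0.1527] gap 0.0499 F [ 0.2  0.3 -0.5] fing 0.0
offset mm [ -0.8  -1.7 -97.3] turn [ 0.02 -0.01 -0.52]
```

{"fn": "move_arm", "kwargs": {
  "moves": [
    {"angular": [0,0,0],"offset": [-0.8,-1.7,4],"hand": 0},
    {"angular": [0,0,0],"offset": [0,0,0],"hand": 0},
    {"angular": [0,0,0],"offset": [0,0,0],"hand": 0},
    {"angular": [0,0,0],"offset": [0,0,0],"hand": 0},
    {"angular": [0,0,0],"offset": [0,0,0],"hand": 0},
    {"angular": [0,0,0],"offset": [0,0,0],"hand": 0},
    {"angular": [0,0,0],"offset": [0,0,0],"hand": 0},
    {"angular": [0,0,0],"offset": [0,0,0],"hand": 0}
  ]
}}

```text
time_s: 5.2
position: [0.4596, 0.352, 0.1484]
ee_rot: [[0.089, 0.996, -0.0], [0.996, -0.089, -0.0], [-0.0, -0.0, -1.0]]
contact_force: [-0.3, -0.8, -0.5]
finger_gap: 0.0141
finger_force: 30.0
```

```bash
python3 -c "
from h import *
togo(.4584,.3455,.28,85.4)"
```

```text
t 5.2 pos [0.4596 0.352  0.1484] gap 0.0141 F [-0.3 -0.8 -0.5] fing 30.0
offset mm [  -6.6   -0.6 -131.6] turn [-0.01  0.01 -0.51]
```

{"fn": "move_arm", "kwargs": {
  "moves": [
    {"angular": [0,0,0],"offset": [-1,0,-5],"hand": 0},
    {"angular": [0,0,0],"offset": [-1,0,-12],"hand": 0},
    {"angular": [0,0,0],"offset": [-1,0,-18],"hand": 0},
    {"angular": [0,0,0],"offset": [-1,0,-20],"hand": 0},
    {"angular": [0,0,0],"offset": [0,0,-20],"hand": 0},
    {"angular": [0,0,0],"offset": [0,0,-20],"hand": 0},
    {"angular": [0,0,0],"offset": [0,0,-20],"hand": 0},
    {"angular": [0,0,0],"offset": [0,0,-15],"hand": 0}
  ]
}}

```text
time_s: 5.87
position: [0.4594, 0.348, 0.2806]
ee_rot: [[0.089, 0.996, 0.002], [0.996, -0.089, 0.001], [0.001, 0.002, -1.0]]
contact_force: [0.6, 0.2, -1.4]
finger_gap: 0.0139
finger_force: 30.0
```

```bash
python3 - <<'E'
from m import *
togo(.445,.0,.28,10.7)
p,d,X,c=cloud("scene"); cv2.imwrite("pics/s1.png",cv2.resize(p[150:320,230:440],None,fx=3,fy=3)[...,::-1])
E
```

```text
t 5.87 pos [0.4594 0.348  0.2806] gap 0.0139 F [ 0.6  0.2 -1.4] fing 30.0
offset mm [-3.479e+02  1.670e+01  3.000e-01] turn [ 4.000e-02 -1.000e-01  7.418e+01]
```

View pics/s1.png

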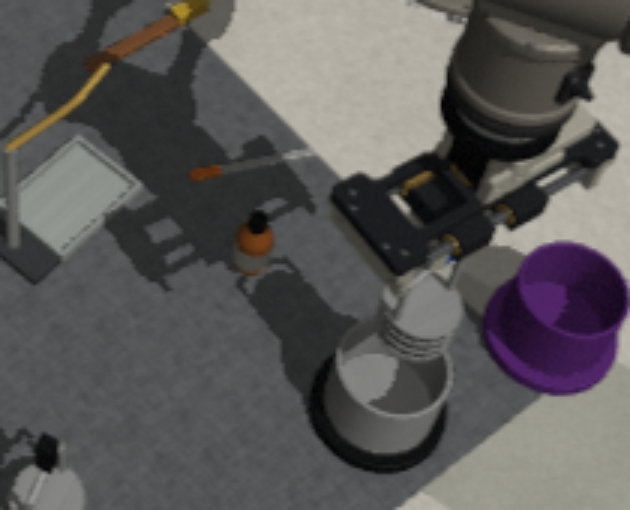

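The basket hangs from the fingers at crop (420,310), clear of the jar. Carrying it to the hook.

{"fn": "move_arm", "kwargs": {
  "moves": [
    {"angular": [0,0,0],"offset": [-15,1,0],"hand": 0},
    {"angular": [0,0,0],"offset": [-30,1.5,0],"hand": 0},
    {"angular": [0,0,0],"offset": [-35,2,0],"hand": 0},
    {"angular": [0,0,0],"offset": [-35,2,0],"hand": 0},
    {"angular": [0,0,0],"offset": [-35,2,0],"hand": 0},
    {"angular": [0,0,0],"offset": [-35,2,0],"hand": 0},
    {"angular": [0,0,0],"offset": [-35,2,0],"hand": 0},
    {"angular": [0,0,0],"offset": [-35,2,0],"hand": 0}
  ]
}}

```text
time_s: 6.58
position: [0.4502, 0.0911, 0.2781]
ee_rot: [[0.089, 0.996, -0.0], [0.996, -0.089, -0.0], [-0.0, -0.0, -1.0]]
contact_force: [1.1, 0.0, -1.0]
finger_gap: 0.0137
finger_force: 30.0
```

{"fn": "move_arm", "kwargs": {
  "moves": [
    {"angular": [0,0,0],"offset": [-35,1,0],"hand": 0},
    {"angular": [0,0,0],"offset": [-33,1,0],"hand": 0},
    {"angular": [0,0,0],"offset": [-22,1,0],"hand": 0},
    {"angular": [0,0,3],"offset": [-3,0,0],"hand": 0},
    {"angular": [0,0,6],"offset": [0,0,0],"hand": 0},
    {"angular": [0,0,7],"offset": [0,0,0],"hand": 0},
    {"angular": [0,0,7],"offset": [0,0,0],"hand": 0},
    {"angular": [0,0,7],"offset": [0,0,0],"hand": 0}
  ]
}}

```text
time_s: 7.25
position: [0.4453, -0.0003, 0.2781]
ee_rot: [[0.58, 0.814, -0.001], [0.814, -0.58, 0.0], [-0.0, -0.001, -1.0]]
contact_force: [-1.0, -0.1, -1.4]
finger_gap: 0.014
finger_force: 30.0
```

{"fn": "move_arm", "kwargs": {
  "moves": [
    {"angular": [0,0,7],"offset": [0,0,0],"hand": 0},
    {"angular": [0,0,7],"offset": [0,0,0],"hand": 0},
    {"angular": [0,0,7],"offset": [0,0,0],"hand": 0},
    {"angular": [0,0,7],"offset": [0,0,0],"hand": 0},
    {"angular": [0,0,7],"offset": [0,0,0],"hand": 0},
    {"angular": [0,0,6],"offset": [0,0,0],"hand": 0},
    {"angular": [0,0,3],"offset": [0,0,0],"hand": 0},
    {"angular": [0,0,0],"offset": [0,0,0],"hand": 0}
  ]
}}

```text
time_s: 7.92
position: [0.4453, -0.0002, 0.2781]
ee_rot: [[0.982, 0.187, -0.001], [0.187, -0.982, 0.0], [-0.001, -0.0, -1.0]]
contact_force: [0.3, -0.5, -1.7]
finger_gap: 0.0134
finger_force: 30.0
```

```bash
python3 - <<'E'
from m import *
togo(.445,.0,.22,10.7)
# refined stand & jar from the two fixed cameras
for n in("scene","top"):
    p,d,X,c=cloud(n); H=hsv(p).astype(int)
    D=np.hypot(X[...,0]-.4584,X[...,1]-.3455); M=(D<.055)&(abs(X[...,2]-.085)<.004); P=X[M]; 
    print(n,"jar",M.sum(),circ(P),((P.min(0)+P.max(0))/2).round(4))
    M=(H[...,0]>12)&(H[...,0]<32)&(H[...,1]>90)&(X[...,2]>.135)&(X[...,2]<.18)&(X[...,0]>.48)&(X[...,0]<.64)&(abs(X[...,1])<.06)
    P=X[M]; v=cv2.fitLine(P[:,:2].astype(np.float32),cv2.DIST_HUBER,0,.01,.01).ravel(); t=(P[:,:2]-v[2:])@v[:2]
    print("hook",M.sum(),v,"ends",(v[2:]+v[:2]*t.min()).round(4),(v[2:]+v[:2]*t.max()).round(4))
    cv2.imwrite(f"pics/{n}2.png",p[...,::-1])
p,d,X,c=cloud("wrist"); cv2.imwrite("pics/w3.png",p[...,::-1])
E
```

```text
t 7.92 pos [ 4.453e-01 -2.000e-04  2.781e-01] gap 0.0134 F [ 0.3 -0.5 -1.7] fing 30.0
offset mm [-0.3 -0.3 58.1] turn [-0.01  0.03  0.08]
scene jar 217 (array([0.45862974, 0.34684275]), np.float64(0.04484240788689825)) [0.459  0.3466 0.085 ]
hook 127 [0.98313475 0.18288268 0.5587953  0.02322047] ends [0.501  0.0125] [0.6215 0.0349]
top jar 165 (array([0.45851173, 0.34471422]), np.float64(0.044762119194342684)) [0.4591 0.3453 0.085 ]
hook 10 [0.8764349  0.48152035 0.6160848  0.029725  ] ends [0.6121 0.0275] [0.62   0.0319]
```

View pics/w3.png

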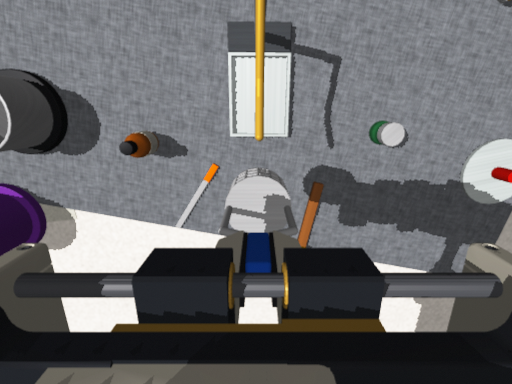

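Wrist picture: the hook is vertical at column 260, in line with the held basket's grip at (258,245). The lid is at right and the bottle at left. Lowering and threading it on.

{"fn": "move_arm", "kwargs": {
  "moves": [
    {"angular": [0,0,0],"offset": [0,0,15],"hand": 0},
    {"angular": [0,0,0],"offset": [0,0,25],"hand": 0},
    {"angular": [0,0,0],"offset": [0,0,18],"hand": 0},
    {"angular": [0,0,0],"offset": [0,0,5],"hand": 0},
    {"angular": [0,0,0],"offset": [0,0,0],"hand": 0},
    {"angular": [0,0,0],"offset": [10,0,0],"hand": 0},
    {"angular": [0,0,0],"offset": [10,0,0],"hand": 0},
    {"angular": [0,0,0],"offset": [0,0,0],"hand": 0}
  ]
}}

```text
time_s: 8.73
position: [0.4683, 0.0036, 0.2168]
ee_rot: [[0.982, 0.189, 0.005], [0.189, -0.982, -0.001], [0.004, 0.001, -1.0]]
contact_force: [-0.7, -0.2, -1.9]
finger_gap: 0.0135
finger_force: 30.0
```

```bash
python3 - <<'E'
from m import *
togo(.543,.019,.215,10.7)
p,d,X,c=cloud("scene"); a=cv2.resize(p[140:260,210:310],None,fx=4,fy=4)
p,d,X,c=cloud("top"); b=cv2.resize(p[140:260,200:300],None,fx=4,fy=4)
cv2.imwrite("pics/s3.png",np.hstack([a,b])[...,::-1])
E
```

```text
t 8.73 pos [0.4683 0.0036 0.2168] gap 0.0135 F [-0.7 -0.2 -1.9] fing 30.0
offset mm [76.2 -1.   2.2] turn [ 0.08 -0.25  0.21]
```

View pics/s3.png

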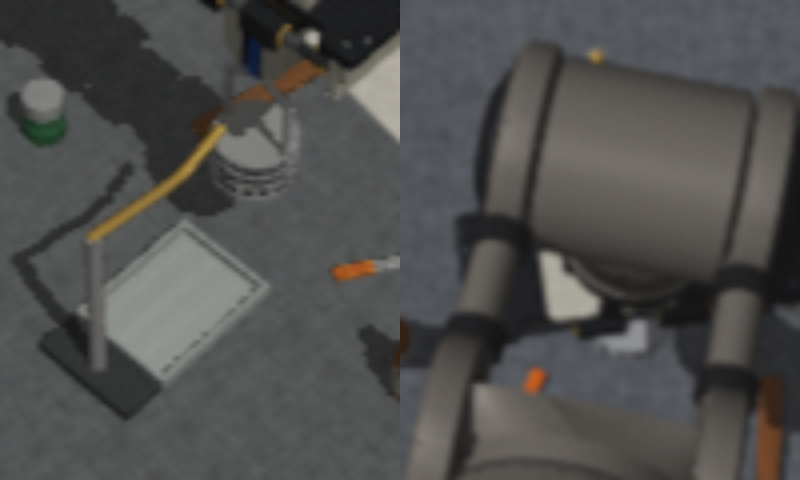

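The hook tip at crop (225,128) points between the handle's legs, and the basket is below it. Advancing.

{"fn": "move_arm", "kwargs": {
  "moves": [
    {"angular": [0,0,0],"offset": [12,0,0],"hand": 0},
    {"angular": [0,0,0],"offset": [14,0,0],"hand": 0},
    {"angular": [0,0,0],"offset": [14,0,0],"hand": 0},
    {"angular": [0,0,0],"offset": [14,0,0],"hand": 0},
    {"angular": [0,0,0],"offset": [14,0,0],"hand": 0},
    {"angular": [0,0,0],"offset": [8,-1,0],"hand": 0},
    {"angular": [0,0,0],"offset": [0,0,0],"hand": 0},
    {"angular": [0,0,0],"offset": [0,0,0],"hand": 0}
  ]
}}

```text
time_s: 9.5
position: [0.5394, 0.019, 0.2153]
ee_rot: [[0.982, 0.189, -0.001], [0.189, -0.982, -0.0], [-0.001, -0.0, -1.0]]
contact_force: [-0.9, -0.7, -1.9]
finger_gap: 0.014
finger_force: 30.0
```

```bash
python3 - <<'E'
from m import *
togo(.543,.019,.1854,10.7)
E
```

```text
t 9.5 pos [0.5394 0.019  0.2153] gap 0.014 F [-0.9 -0.7 -1.9] fing 30.0
offset mm [ 3.6  0.7 29.9] turn [-0.    0.05  0.21]
```

{"fn": "move_arm", "kwargs": {
  "moves": [
    {"angular": [0,0,0],"offset": [3.5,0.5,5],"hand": 0},
    {"angular": [0,0,0],"offset": [0,0,8],"hand": 0},
    {"angular": [0,0,0],"offset": [0,0,7],"hand": 0},
    {"angular": [0,0,0],"offset": [0,0,4],"hand": 0},
    {"angular": [0,0,0],"offset": [0,0,3],"hand": 0},
    {"angular": [0,0,0],"offset": [0,0,1],"hand": 0},
    {"angular": [0,0,0],"offset": [0,0,0],"hand": 0},
    {"angular": [0,0,0],"offset": [0,0,0],"hand": 0}
  ]
}}

```text
time_s: 10.17
position: [0.5434, 0.019, 0.1877]
ee_rot: [[0.982, 0.189, 0.0], [0.189, -0.982, -0.0], [0.0, 0.0, -1.0]]
contact_force: [0.2, -0.9, -2.5]
finger_gap: 0.0137
finger_force: 30.0
```

{"fn": "move_arm", "kwargs": {
  "moves": [
    {"angular": [0,0,0],"offset": [0,0,1],"hand": 0},
    {"angular": [0,0,0],"offset": [0,0,0],"hand": 0},
    {"angular": [0,0,0],"offset": [0,0,0],"hand": 0}
  ]
}}

```text
time_s: 10.42
position: [0.5435, 0.019, 0.1868]
ee_rot: [[0.982, 0.189, 0.001], [0.189, -0.982, -0.0], [0.001, 0.0, -1.0]]
contact_force: [0.2, 0.1, -0.9]
finger_gap: 0.0138
finger_force: 30.0
```

{"fn": "move_arm", "kwargs": {
  "moves": [
    {"angular": [0,0,0],"offset": [0,0,0.7],"hand": 0},
    {"angular": [0,0,0],"offset": [0,0,0],"hand": 0},
    {"angular": [0,0,0],"offset": [0,0,0],"hand": 0}
  ]
}}

```text
time_s: 10.67
position: [0.5437, 0.0189, 0.1864]
ee_rot: [[0.982, 0.189, 0.001], [0.189, -0.982, -0.0], [0.001, 0.001, -1.0]]
contact_force: [0.3, -0.9, 3.4]
finger_gap: 0.0138
finger_force: 30.0
```

{"fn": "move_arm", "kwargs": {
  "moves": [
    {"angular": [0,0,0],"offset": [0,0,0.7],"hand": 0},
    {"angular": [0,0,0],"offset": [0,0,0],"hand": 0},
    {"angular": [0,0,0],"offset": [0,0,0],"hand": 0}
  ]
}}

```text
time_s: 10.92
position: [0.5438, 0.0188, 0.1861]
ee_rot: [[0.982, 0.189, 0.002], [0.189, -0.982, -0.001], [0.002, 0.001, -1.0]]
contact_force: [-1.0, -0.5, 6.3]
finger_gap: 0.0141
finger_force: 30.0
```

The hook is bearing the load. Easing back and releasing.

{"fn": "move_arm", "kwargs": {
  "moves": [
    {"angular": [0,0,0],"offset": [0,0,-1.2],"hand": 0},
    {"angular": [0,0,0],"offset": [0,0,0],"hand": 0},
    {"angular": [0,0,0],"offset": [0,0,0],"hand": 0.2},
    {"angular": [0,0,0],"offset": [0,0,0],"hand": 0.3},
    {"angular": [0,0,0],"offset": [0,0,0],"hand": 0.5},
    {"angular": [0,0,0],"offset": [0,0,0],"hand": 0.5},
    {"angular": [0,0,0],"offset": [0,0,0],"hand": 0.5},
    {"angular": [0,0,0],"offset": [0,0,0],"hand": 0.5}
  ]
}}

```text
time_s: 11.58
position: [0.5432, 0.0191, 0.1862]
ee_rot: [[0.982, 0.189, -0.0], [0.189, -0.982, -0.0], [-0.0, -0.0, -1.0]]
contact_force: [0.6, -0.4, 0.1]
finger_gap: 0.0447
finger_force: 0.0
```

```bash
python3 - <<'E'
from m import *
togo(.543,.019,.26,10.7)
p,d,X,c=cloud("scene"); a=cv2.resize(p[140:260,210:310],None,fx=4,fy=4)
p,d,X,c=cloud("wrist"); b=cv2.resize(p[130:250,206:306],None,fx=4,fy=4)
cv2.imwrite("pics/s4.png",np.hstack([a,b])[...,::-1])
E
```

```text
t 11.58 pos [0.5432 0.0191 0.1862] gap 0.0447 F [ 0.6 -0.4  0.1] fing 0.0
offset mm [ -0.3   0.1 -73.8] turn [-0.    0.01  0.19]
```

View pics/s4.png

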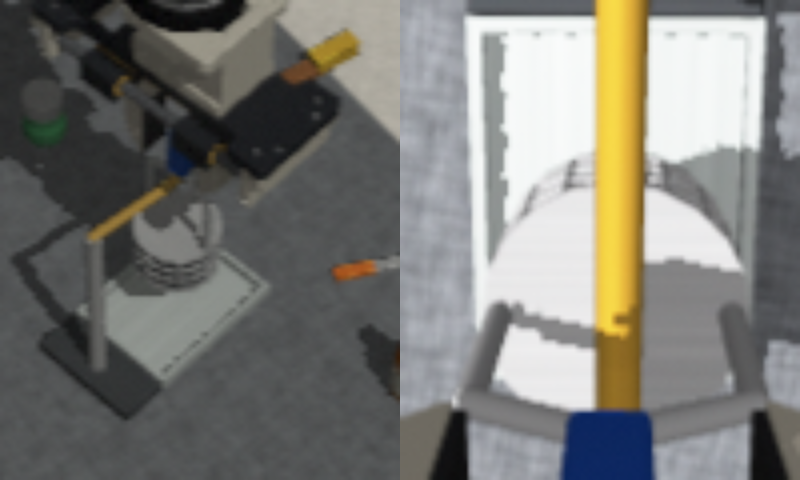

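Left view: the basket hangs on the hook at crop (175,245). Right view: the handle peak rests over the bar, and both fingers are clear of the blue grip. Backing off upwards, then on to the lid.

{"fn": "move_arm", "kwargs": {
  "moves": [
    {"angular": [0,0,0],"offset": [0,0,-8],"hand": 0.5},
    {"angular": [0,0,0],"offset": [0,0,-15],"hand": 0.5},
    {"angular": [0,0,0],"offset": [0,0,-25],"hand": 0.5},
    {"angular": [0,0,0],"offset": [0,0,-27],"hand": 0.5},
    {"angular": [0,0,0],"offset": [0,0,0],"hand": 0.5},
    {"angular": [0,0,0],"offset": [-10,36,0],"hand": 0.5},
    {"angular": [0,0,0],"offset": [-10,36,0],"hand": 0.6},
    {"angular": [0,0,0],"offset": [-10,36,0],"hand": 0.7}
  ]
}}

```text
time_s: 12.35
position: [0.534, -0.0934, 0.262]
ee_rot: [[0.982, 0.191, 0.001], [0.191, -0.982, -0.0], [0.001, 0.001, -1.0]]
contact_force: [0.5, -0.1, 0.7]
finger_gap: 0.0552
finger_force: 0.0
```

{"fn": "move_arm", "kwargs": {
  "moves": [
    {"angular": [0,0,0],"offset": [-10,36,0],"hand": 0.7},
    {"angular": [0,0,0],"offset": [-10,36,0],"hand": 0.7},
    {"angular": [0,0,0],"offset": [-10,36,0],"hand": 0.7},
    {"angular": [0,0,0],"offset": [-10,36,0],"hand": 0.7},
    {"angular": [0,0,0],"offset": [-10,36,0],"hand": 0.7},
    {"angular": [0,0,0],"offset": [-10,36,0],"hand": 0.7},
    {"angular": [0,0,0],"offset": [-12,32,0],"hand": 0.7},
    {"angular": [0,0,0],"offset": [0,0,0],"hand": 0.7}
  ]
}}

```text
time_s: 13.02
position: [0.5085, -0.3558, 0.2608]
ee_rot: [[0.983, 0.183, -0.001], [0.183, -0.983, -0.003], [-0.001, 0.002, -1.0]]
contact_force: [-0.8, -0.0, -0.2]
finger_gap: 0.0644
finger_force: 0.0
```

```bash
cat > lid.py <<'E'
from m import *
for n in("wrist","scene","top"):
    p,d,X,c=cloud(n); H=hsv(p).astype(int); N=np.hypot(X[...,0]-.508,X[...,1]+.352)
    M=((H[...,0]<8)|(H[...,0]>172))&(H[...,1]>140)&(N<.04)
    T=M&(X[...,2]>.041)&(X[...,2]<.05)
    F=(abs(X[...,2]-.014)<.003)&(N<.06)&~M
    g=F.astype(np.uint8); k=cv2.morphologyEx(g,cv2.MORPH_OPEN,np.ones((3,3)))
    ct=max(cv2.findContours(k,0,1)[0],key=cv2.contourArea)[:,0]; q=X[ct[:,1],ct[:,0]]; q=q[(abs(q[:,2]-.014)<.006)]
    pm=cv2.findContours(k,0,1)
    q=q[np.hypot(*(q[:,:2]-[.508,-.352]).T)>.035]
    print(n,"red",M.sum(),"knob top",T.sum(),((X[T].min(0)+X[T].max(0))/2).round(4) if T.any() else 0,(np.ptp(X[T],axis=0)).round(3) if T.any() else 0,"flange",len(q),circ(q),np.median(X[F][:,2]).round(4))
    cv2.imwrite(f"pics/lid_{n}.png",p[...,::-1])
E
python3 -c "
from h import *
togo(.508,-.352,.034,10.7)"; python3 lid.py
```

```text
t 13.02 pos [ 0.5085 -0.3558  0.2608] gap 0.0644 F [-0.8 -0.  -0.2] fing 0.0
offset mm [  0.4  -4.4 226.8] turn [ 0.14  0.06 -0.13]
wrist red 157 knob top 129 [ 0.5106 -0.3549  0.0432] [0.017 0.016 0.004] flange 194 (array([ 0.51022061, -0.35500751]), np.float64(0.049040481402060895)) 0.0135
scene red 39 knob top 14 [ 0.5077 -0.3505  0.0469] [0.015 0.013 0.006] flange 14 (array([ 0.53293706, -0.3201689 ]), np.float64(0.00812077064253597)) 0.0146
top red 0 knob top 0 0 0 flange 0 (array([0., 0.]), np.float64(0.0)) 0.0141
```

{"fn": "move_arm", "kwargs": {
  "moves": [
    {"angular": [0,0,0],"offset": [2,-0.5,25],"hand": 0.7},
    {"angular": [0,0,0],"offset": [0,0,35],"hand": 0.7},
    {"angular": [0,0,0],"offset": [0,0,35],"hand": 0.7},
    {"angular": [0,0,0],"offset": [0,0,30],"hand": 0.7},
    {"angular": [0,0,0],"offset": [0,0,20],"hand": 0.7},
    {"angular": [0,0,0],"offset": [0,0,0],"hand": 0.7},
    {"angular": [0,0,0],"offset": [0,0,0],"hand": 0.7}
  ]
}}

```text
time_s: 13.75
position: [0.5125, -0.3474, 0.1163]
ee_rot: [[0.982, 0.191, -0.001], [0.191, -0.982, 0.001], [-0.001, -0.001, -1.0]]
contact_force: [0.4, -0.8, 0.3]
finger_gap: 0.0641
finger_force: 0.0
```

```bash
python3 -c "
from h import *
togo(.5103,-.355,.037,10.7)"; python3 lid.py | head -1; python3 -c "
import cv2;cv2.imwrite('pics/l.png',cv2.imread('pics/lid_wrist.png'))"
```

```text
t 13.75 pos [ 0.5125 -0.3474  0.1163] gap 0.0641 F [ 0.4 -0.8  0.3] fing 0.0
offset mm [-3.6  7.2 79.3] turn [-0.08  0.05  0.28]
wrist red 470 knob top 313 [ 0.5098 -0.3553  0.0431] [0.018 0.016 0.004] flange 293 (array([ 0.51006292, -0.35495306]), np.float64(0.049352960187889094)) 0.0136Traceback (most recent call last):
  File "lid.py", line 8, in <module>
    ct=max(cv2.findContours(k,0,1)[0],key=cv2.contourArea)[:,0]; q=X[ct[:,1],ct[:,0]]; q=q[(abs(q[:,2]-.014)<.006)]
       ~~~^^^^^^^^^^^^^^^^^^^^^^^^^^^^^^^^^^^^^^^^^^^^^^^^
ValueError: max() iterable argument is empty
```

View pics/l.png

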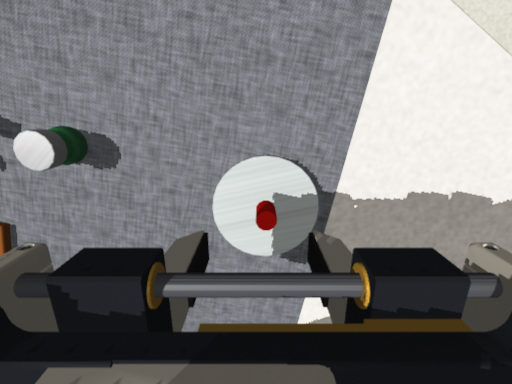

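The picture shows the red knob at (266,215) on the lid, between the open fingers with the pot well clear. Correcting and descending.

{"fn": "move_arm", "kwargs": {
  "moves": [
    {"angular": [0,0,0],"offset": [-3.8,7.2,0],"hand": 0.6},
    {"angular": [0,0,0],"offset": [0,0,25],"hand": 0.5},
    {"angular": [0,0,0],"offset": [0,0,25],"hand": 0.5},
    {"angular": [0,0,0],"offset": [0,0,15],"hand": 0.5},
    {"angular": [0,0,0],"offset": [0,0,8],"hand": 0.5},
    {"angular": [0,0,0],"offset": [0,0,4],"hand": 0.4},
    {"angular": [0,0,0],"offset": [0,0,0],"hand": 0.4},
    {"angular": [0,0,0],"offset": [0,0,0],"hand": 0.4}
  ]
}}

```text
time_s: 14.57
position: [0.5104, -0.3574, 0.0405]
ee_rot: [[0.982, 0.189, 0.002], [0.189, -0.982, -0.001], [0.001, 0.002, -1.0]]
contact_force: [-0.5, 0.1, 0.5]
finger_gap: 0.0373
finger_force: 0.0
```

```bash
python3 -c "
from h import *
togo(.5101,-.3551,.037,10.7)"
```

```text
t 14.57 pos [ 0.5104 -0.3574  0.0405] gap 0.0373 F [-0.5  0.1  0.5] fing 0.0
offset mm [ 0.1 -2.3  3.5] turn [ 0.1  -0.07  0.18]
```

{"fn": "move_arm", "kwargs": {
  "moves": [
    {"angular": [0,0,0],"offset": [0,-2,2.5],"hand": 0.4},
    {"angular": [0,0,0],"offset": [0,0,0],"hand": 0},
    {"angular": [0,0,0],"offset": [0,0,0],"hand": 0},
    {"angular": [0,0,0],"offset": [0,0,0],"hand": 0},
    {"angular": [0,0,0],"offset": [0,0,0],"hand": 0},
    {"angular": [0,0,0],"offset": [0,0,0],"hand": 0},
    {"angular": [0,0,0],"offset": [0,0,0],"hand": 0}
  ]
}}

```text
time_s: 15.15
position: [0.5096, -0.3549, 0.0372]
ee_rot: [[0.982, 0.189, 0.0], [0.189, -0.982, -0.0], [0.0, 0.001, -1.0]]
contact_force: [-0.4, 0.7, 1.8]
finger_gap: 0.0174
finger_force: 30.0
```

```bash
python3 -c "
from h import *
togo(.5101,-.3551,.22,10.7)"
```

```text
t 15.15 pos [ 0.5096 -0.3549  0.0372] gap 0.0174 F [-0.4  0.7  1.8] fing 30.0
offset mm [   0.5    0.4 -182.8] turn [ 0.03 -0.02  0.19]
```

{"fn": "move_arm", "kwargs": {
  "moves": [
    {"angular": [0,0,0],"offset": [0,0,-5],"hand": 0},
    {"angular": [0,0,0],"offset": [0,0,-15],"hand": 0},
    {"angular": [0,0,0],"offset": [0,0,-25],"hand": 0},
    {"angular": [0,0,0],"offset": [0,0,-30],"hand": 0},
    {"angular": [0,0,0],"offset": [0,0,-30],"hand": 0},
    {"angular": [0,0,0],"offset": [0,0,-25],"hand": 0},
    {"angular": [0,0,0],"offset": [0,0,-13],"hand": 0},
    {"angular": [0,0,0],"offset": [0,0,0],"hand": 0}
  ]
}}

```text
time_s: 15.82
position: [0.5107, -0.3558, 0.1837]
ee_rot: [[0.982, 0.189, 0.005], [0.189, -0.982, -0.005], [0.004, 0.005, -1.0]]
contact_force: [1.4, 0.2, -1.7]
finger_gap: 0.017
finger_force: 30.0
```

{"fn": "move_arm", "kwargs": {
  "moves": [
    {"angular": [0,0,0],"offset": [-2,-15,0],"hand": 0},
    {"angular": [0,0,0],"offset": [-3,-25,0],"hand": 0},
    {"angular": [0,0,0],"offset": [-4,-30,0],"hand": 0},
    {"angular": [0,0,0],"offset": [-4,-35,0],"hand": 0},
    {"angular": [0,0,0],"offset": [-4,-35,0],"hand": 0},
    {"angular": [0,0,0],"offset": [-4,-35,0],"hand": 0},
    {"angular": [0,0,0],"offset": [-4,-35,0],"hand": 0},
    {"angular": [0,0,0],"offset": [-4,-35,0],"hand": 0}
  ]
}}

```text
time_s: 16.48
position: [0.4332, -0.1179, 0.1786]
ee_rot: [[0.982, 0.188, -0.002], [0.188, -0.982, 0.001], [-0.002, -0.001, -1.0]]
contact_force: [1.7, -0.2, -1.8]
finger_gap: 0.0172
finger_force: 30.0
```

```bash
python3 -c "
from h import *
togo(.41,-.02,.18,10.7)"
```

```text
t 16.48 pos [ 0.4332 -0.1179  0.1786] gap 0.0172 F [ 1.7 -0.2 -1.8] fing 30.0
offset mm [  -4.3 -100.5   -1.3] turn [-0.08  0.11  0.16]
```

{"fn": "move_arm", "kwargs": {
  "moves": [
    {"angular": [0,0,0],"offset": [-3,-34,0],"hand": 0},
    {"angular": [0,0,0],"offset": [-2,-34,0],"hand": 0},
    {"angular": [0,0,0],"offset": [0,-34,0],"hand": 0},
    {"angular": [0,0,0],"offset": [8,-35,0],"hand": 0},
    {"angular": [0,0,0],"offset": [12,-35,0],"hand": 0},
    {"angular": [0,0,0],"offset": [12,-35,0],"hand": 0},
    {"angular": [0,0,0],"offset": [12,-35,0],"hand": 0},
    {"angular": [0,0,0],"offset": [12,-35,0],"hand": 0}
  ]
}}

```text
time_s: 17.15
position: [0.4316, 0.1637, 0.1787]
ee_rot: [[0.982, 0.189, -0.002], [0.189, -0.982, -0.001], [-0.002, 0.0, -1.0]]
contact_force: [1.7, -0.0, -1.2]
finger_gap: 0.0172
finger_force: 30.0
```

{"fn": "move_arm", "kwargs": {
  "moves": [
    {"angular": [0,0,0],"offset": [12,-30,0],"hand": 0},
    {"angular": [0,0,0],"offset": [10,-25,0],"hand": 0},
    {"angular": [0,0,0],"offset": [7,-18,0],"hand": 0},
    {"angular": [0,0,0],"offset": [3,-10,0],"hand": 0},
    {"angular": [0,0,0],"offset": [0,0,0],"hand": 0},
    {"angular": [0,0,0],"offset": [0,0,0],"hand": 0}
  ]
}}

```text
time_s: 17.65
position: [0.4475, 0.249, 0.1788]
ee_rot: [[0.982, 0.19, -0.002], [0.19, -0.982, -0.001], [-0.002, 0.001, -1.0]]
contact_force: [-0.3, -0.4, -1.4]
finger_gap: 0.0171
finger_force: 30.0
```

```bash
cat > jar.py <<'E'
from m import *
for n in("wrist","scene","top"):
    p,d,X,c=cloud(n); D=np.hypot(X[...,0]-.4586,X[...,1]-.3458); M=(abs(D-.045)<.008)&(abs(X[...,2]-.085)<.003); P=X[M]
    if len(P)>10: print(n,len(P),np.round(circ(P)[0],4),circ(P)[1].round(4),np.median(P[:,2]).round(4))
    cv2.imwrite(f"pics/jar_{n}.png",p[...,::-1])
E
python3 -c "
from h import *
togo(.4586,.346,.18,10.7)";python3 jar.py
```

```text
t 17.65 pos [0.4475 0.249  0.1788] gap 0.0171 F [-0.3 -0.4 -1.4] fing 30.0
offset mm [ 29.2 -93.1  -1.3] turn [0.05 0.12 0.23]
wrist 1495 [0.461 0.345] 0.0446 0.0842
scene 187 [0.4586 0.3467] 0.0449 0.0847
top 20 [0.4447 0.344 ] 0.0317 0.0846
```

{"fn": "move_arm", "kwargs": {
  "moves": [
    {"angular": [0,0,0],"offset": [8,-20,0],"hand": 0},
    {"angular": [0,0,0],"offset": [8,-27,0],"hand": 0},
    {"angular": [0,0,0],"offset": [8,-25,0],"hand": 0},
    {"angular": [0,0,0],"offset": [6.6,-20,0],"hand": 0},
    {"angular": [0,0,0],"offset": [0,0,0],"hand": 0},
    {"angular": [0,0,0],"offset": [0,0,15],"hand": 0},
    {"angular": [0,0,0],"offset": [0,0,15],"hand": 0},
    {"angular": [0,0,0],"offset": [0,0,0],"hand": 0}
  ]
}}

```text
time_s: 18.47
position: [0.4596, 0.3435, 0.1471]
ee_rot: [[0.982, 0.188, -0.005], [0.188, -0.982, -0.003], [-0.005, 0.002, -1.0]]
contact_force: [0.4, -0.4, -2.0]
finger_gap: 0.0173
finger_force: 30.0
```

{"fn": "move_arm", "kwargs": {
  "moves": [
    {"angular": [0,0,0],"offset": [0,0,0],"hand": 0},
    {"angular": [0,0,0],"offset": [0,0,0],"hand": 0}
  ]
}}

```text
time_s: 18.63
position: [0.4614, 0.345, 0.1506]
ee_rot: [[0.982, 0.188, 0.001], [0.188, -0.982, 0.0], [0.001, -0.0, -1.0]]
contact_force: [-0.5, -0.3, -1.5]
finger_gap: 0.0173
finger_force: 30.0
```

```bash
python3 -c "
from h import *
togo(.460,.3453,.125,10.7)";python3 jar.py; python3 - <<'E'
from m import *
# held lid flange as the wrist sees it
p,d,X,c=cloud("wrist"); s=read_state(); t=np.array(s["position"]); N=np.hypot(X[...,0]-t[0],X[...,1]-t[1])
F=(N<.056)&(abs(X[...,2]-(t[2]-.023))<.005); print(F.sum(),np.median(X[F][:,2]) if F.any() else 0)
q=X[F&(N>.044)]; print(len(q)); P=X[F]; A=np.c_[P[:,:2]-t[:2],np.ones(len(P))]; print("plane",np.linalg.lstsq(A,P[:,2],rcond=None)[0].round(4))
k=F.astype(np.uint8); ct=max(cv2.findContours(k,0,1)[0],key=cv2.contourArea)[:,0]; q=X[ct[:,1],ct[:,0]]; r=np.hypot(*(q[:,:2]-t[:2]).T); q=q[(r>.043)&(r<.056)]; print(circ(q),len(q),t)
a=p; b=cv2.imread("pics/jar_scene.png")[220:330,310:440][...,::-1]; b=cv2.resize(b,(260,220)); o=np.zeros((384,772,3),np.uint8); o[:,:512]=a; o[:220,512:]=b; cv2.imwrite("pics/j.png",o[...,::-1])
E
```

```text
t 18.63 pos [0.4614 0.345  0.1506] gap 0.0173 F [-0.5 -0.3 -1.5] fing 30.0
offset mm [-1.4 -0.5 25.6] turn [-0.   -0.05  0.13]
wrist 285 [0.46   0.3452] 0.0462 0.0844
scene 95 [0.4585 0.3465] 0.0449 0.0851
top 31 [0.4547 0.3401] 0.0389 0.0841
8932 0.12722022591045642
2519
plane [-0.0024 -0.0006  0.1273]
(array([0.46308878, 0.34553828]), np.float64(0.048513154740937224)) 243 [0.46135776 0.34566169 0.15067862]
```

View pics/j.png

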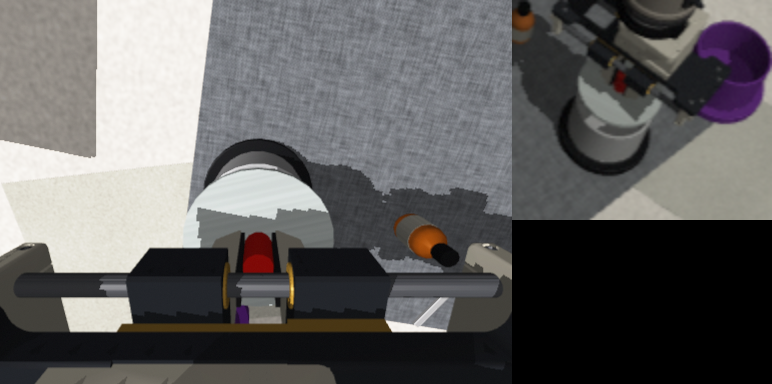

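The picture shows the lid level in the fingers (260,215) just above the steel jar, offset by about 2 mm. I'll correct that and lower it.

{"fn": "move_arm", "kwargs": {
  "moves": [
    {"angular": [0,0,0],"offset": [-2.3,-0.3,0],"hand": 0},
    {"angular": [0,0,0],"offset": [0,0,10],"hand": 0},
    {"angular": [0,0,0],"offset": [0,0,8],"hand": 0},
    {"angular": [0,0,0],"offset": [0,0,0],"hand": 0},
    {"angular": [0,0,0],"offset": [0,0,0],"hand": 0},
    {"angular": [0,0,0],"offset": [0,0,0],"hand": 0}
  ]
}}

```text
time_s: 19.33
position: [0.4586, 0.3455, 0.1315]
ee_rot: [[0.982, 0.189, -0.0], [0.189, -0.982, -0.0], [-0.0, 0.0, -1.0]]
contact_force: [-0.6, -0.2, -1.1]
finger_gap: 0.0171
finger_force: 30.0
```

```bash
python3 -c "
from h import *
togo(.459,.3452,.1144,10.7)"
```

```text
t 19.33 pos [0.4586 0.3455 0.1315] gap 0.0171 F [-0.6 -0.2 -1.1] fing 30.0
offset mm [ 0.3  0.4 17.1] turn [0.02 0.03 0.19]
```

{"fn": "move_arm", "kwargs": {
  "moves": [
    {"angular": [0,0,0],"offset": [0.3,0.3,4],"hand": 0},
    {"angular": [0,0,0],"offset": [0,0,4],"hand": 0},
    {"angular": [0,0,0],"offset": [0,0,3],"hand": 0},
    {"angular": [0,0,0],"offset": [0,0,0],"hand": 0},
    {"angular": [0,0,0],"offset": [0,0,0],"hand": 0}
  ]
}}

```text
time_s: 19.75
position: [0.4588, 0.3452, 0.1205]
ee_rot: [[0.982, 0.189, -0.001], [0.189, -0.982, -0.0], [-0.001, 0.0, -1.0]]
contact_force: [-0.4, -0.3, -1.4]
finger_gap: 0.0171
finger_force: 30.0
```

{"fn": "move_arm", "kwargs": {
  "moves": [
    {"angular": [0,0,0],"offset": [0,0,2.5],"hand": 0},
    {"angular": [0,0,0],"offset": [0,0,1.5],"hand": 0},
    {"angular": [0,0,0],"offset": [0,0,0],"hand": 0},
    {"angular": [0,0,0],"offset": [0,0,0],"hand": 0}
  ]
}}

```text
time_s: 20.08
position: [0.4589, 0.3453, 0.1167]
ee_rot: [[0.982, 0.189, -0.0], [0.189, -0.982, -0.0], [-0.0, 0.0, -1.0]]
contact_force: [0.0, 0.7, -0.2]
finger_gap: 0.0172
finger_force: 30.0
```

{"fn": "move_arm", "kwargs": {
  "moves": [
    {"angular": [0,0,0],"offset": [0,0,1.5],"hand": 0},
    {"angular": [0,0,0],"offset": [0,0,0.5],"hand": 0},
    {"angular": [0,0,0],"offset": [0,0,0],"hand": 0},
    {"angular": [0,0,0],"offset": [0,0,0],"hand": 0}
  ]
}}

```text
time_s: 20.42
position: [0.4589, 0.3453, 0.1147]
ee_rot: [[0.982, 0.189, -0.0], [0.189, -0.982, -0.0], [-0.0, 0.0, -1.0]]
contact_force: [-0.8, -0.3, -1.4]
finger_gap: 0.0172
finger_force: 30.0
```

{"fn": "move_arm", "kwargs": {
  "moves": [
    {"angular": [0,0,0],"offset": [0,0,0.7],"hand": 0},
    {"angular": [0,0,0],"offset": [0,0,0],"hand": 0},
    {"angular": [0,0,0],"offset": [0,0,0],"hand": 0}
  ]
}}

```text
time_s: 20.67
position: [0.459, 0.3454, 0.1142]
ee_rot: [[0.982, 0.189, 0.0], [0.189, -0.982, 0.0], [0.0, -0.0, -1.0]]
contact_force: [-0.6, -0.2, 0.3]
finger_gap: 0.0172
finger_force: 30.0
```

{"fn": "move_arm", "kwargs": {
  "moves": [
    {"angular": [0,0,0],"offset": [0,0,0.7],"hand": 0},
    {"angular": [0,0,0],"offset": [0,0,0],"hand": 0},
    {"angular": [0,0,0],"offset": [0,0,0],"hand": 0}
  ]
}}

```text
time_s: 20.92
position: [0.4591, 0.3454, 0.1142]
ee_rot: [[0.982, 0.189, 0.001], [0.189, -0.982, 0.0], [0.001, -0.0, -1.0]]
contact_force: [-1.6, -0.5, 4.1]
finger_gap: 0.0173
finger_force: 30.0
```

The lid is seated at TCP z 0.114, with the expected contact force. Easing off, releasing and rising.

{"fn": "move_arm", "kwargs": {
  "moves": [
    {"angular": [0,0,0],"offset": [0,0,-0.5],"hand": 0},
    {"angular": [0,0,0],"offset": [0,0,0],"hand": 0.3},
    {"angular": [0,0,0],"offset": [0,0,0],"hand": 0.4},
    {"angular": [0,0,0],"offset": [0,0,0],"hand": 0.5},
    {"angular": [0,0,0],"offset": [0,0,0],"hand": 0.5},
    {"angular": [0,0,0],"offset": [0,0,0],"hand": 0.5},
    {"angular": [0,0,0],"offset": [0,0,0],"hand": 0.5}
  ]
}}

```text
time_s: 21.5
position: [0.459, 0.3453, 0.1138]
ee_rot: [[0.982, 0.189, -0.0], [0.189, -0.982, -0.0], [-0.0, 0.0, -1.0]]
contact_force: [-0.4, 0.5, -0.6]
finger_gap: 0.0453
finger_force: 0.0
```

{"fn": "move_arm", "kwargs": {
  "moves": [
    {"angular": [0,0,0],"offset": [0,0,-10],"hand": 0.5},
    {"angular": [0,0,0],"offset": [0,0,-20],"hand": 0.5},
    {"angular": [0,0,0],"offset": [0,0,-30],"hand": 0.5},
    {"angular": [0,0,0],"offset": [0,0,-30],"hand": 0.5},
    {"angular": [0,0,0],"offset": [-20,0,-30],"hand": 0.5},
    {"angular": [0,0,0],"offset": [-30,0,0],"hand": 0.5},
    {"angular": [0,0,0],"offset": [0,0,0],"hand": 0.5},
    {"angular": [0,0,0],"offset": [0,0,0],"hand": 0.5}
  ]
}}

```text
time_s: 22.17
position: [0.409, 0.3359, 0.2352]
ee_rot: [[0.982, 0.19, 0.001], [0.19, -0.982, 0.001], [0.001, -0.0, -1.0]]
contact_force: [0.5, 0.7, -0.0]
finger_gap: 0.0457
finger_force: 0.0
```

```bash
python3 - <<'E'
from m import *
s=read_state(); print(s["time_s"],s["position"],s["contact_force"],s["finger_gap"])
for n in("wrist","scene"):
    p,d,X,c=cloud(n); N=np.hypot(X[...,0]-.459,X[...,1]-.3455)
    F=(N<.053)&(abs(X[...,2]-.091)<.006); P=X[F]
    print(n,F.sum(),np.median(P[:,2]),"tilt",np.linalg.lstsq(np.c_[P[:,:2]-[.459,.3455],np.ones(len(P))],P[:,2],rcond=None)[0].round(4),((P.min(0)+P.max(0))/2).round(4))
    if n=="scene":
        H=hsv(p).astype(int); M=(H[...,0]>100)&(H[...,0]<130)&(H[...,1]>140)&(abs(X[...,1])<.1)&(X[...,2]>.14)&(X[...,2]<.25); print("blue",M.sum(),np.median(X[M],0),X[M].max(0))
        cv2.imwrite("pics/end.png",p[...,::-1])
E
```

```text
22.1667 [0.40904998 0.33587471 0.23521393] [ 0.46509946  0.65315023 -0.03248708] 0.04569979372596789
wrist 7137 0.09057481870654199 tilt [ 0.0014 -0.0012  0.0906] [0.4592 0.345  0.092 ]
scene 1136 0.09200415994529265 tilt [ 0.0026 -0.0059  0.092 ] [0.4569 0.3461 0.0911]
blue 69 [0.54533024 0.02416246 0.19092883] [0.54985163 0.02931738 0.20474807]
```

View pics/end.png

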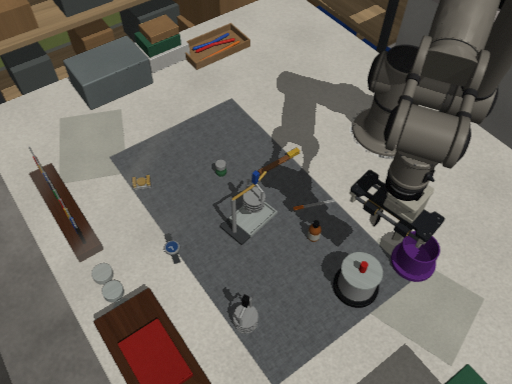

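The final picture shows the basket hanging on the hook (255,195) and the lid level on the jar (360,275). The bystanders are where they were. The lid's flange top is at 91 mm with tilt under 0.01 rad, and the spigot's 4 mm clearance keeps it within 5 mm of centre.

```bash
python3 -c "
from bench import *
print(hand_in())"
```

```text
the job is handed in; nothing more can be done
None
```

The basket hangs freely on the brass hook, the lid sits level and fully down on the steel jar, the bystanders look unmoved, and the job was handed in at about 22 s; no verdict came back.

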